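Tighten the four knobs of an inspection cover crosswise in two passes

ROBOT

A 6-joint arm with a two-finger parallel gripper is mounted at the origin on a cart in front of the work surface, level with it; the furniture and walls round the work are solid. World frame = base frame: x ahead of the robot, y to its left, z up, the work surface at z = 0. Lengths are in mm, angles in rad, forces in N, time in s.
With the tool pointing down it reaches from about 275 to 750 mm from the base axis. Payload 10.2 kg.
Tool frame: the origin (TCP) lies between the finger pads; the fingertips stand arm.tip_extent ahead of it and the grasp point (between the pads) lies 6 mm ahead of it (arm.tip_extent is the distance from the TCP to the fingertips, in mm); z points along the fingers, y is the line along which they close (so a half turn about z gives the same grasp; the last joint's range is limited). The gripper opens to 88 mm and grips with 3 to 60 N. Pads are 18 mm wide; open, the fingers measure 123 mm over their backs; the gripper's body (75 mm by 187 mm) begins 45 mm behind the grasp point.
Start: joints at [-1.365, 0.313, 1.498, -0, 1.331, -0.223], TCP at [218.273, -477.481, 238.02] pointing down, gripper open.
Joint ranges: [-2.94, 2.94], [-0.97, 2.17], [0.19, 2.56], [-1.23, 4.37], [0.02, 3.11], [-2.88, 2.88]. Speed limits (rad/s): [2.39, 2.39, 3.01, 3.14, 3.14, 3.14].

INTERFACE

Orientations are given as a 3x3 rotation matrix whose columns are the frame's x, y, z axes.
In Python, from cell import arm, set_gripper, viewer, close_job, monitor gives the robot as it stands. Calls block until the motion is done:
- arm.goto(position, orientation): joint-space move of the TCP to a pose.
- arm.move_l(position, rotation=None, v=150, until_force=None): straight line of the TCP; rotation=None keeps the orientation; v is the mean speed in mm/s. With until_force (N) it stops when the force on the tool has changed by that much, and returns True; else False.
- arm.move_j(angles): joint-space move.
- set_gripper(opening, grasp_force=None): finger opening in mm; grasp_force is the grip in N (None keeps the last); returns when the fingers have stopped.
- arm.hold(seconds).
- arm.solve_ik(position, orientation): joint angles nearest the present ones, or None.
- viewer.camera(name): name is "scene" or "top"; returns a dict with "img" (384x512x3 uint8, red, green, blue), "mtx" (3x3 intrinsics, pixels), "rvec" (rotation vector, rad) and "tvec" (3), from world to camera coordinates, as OpenCV has them. Camera axes: x right, y down, z forward; pixel columns grow to the right and rows downward; lengths in mm; the calibration is good to about 2 mm. A picture is of the moment at which its call begins. There is no depth.
A pose or a line that the arm cannot do raises arm.Unreachable and nothing moves.
- close_job(): hands the job in; it is judged then, once.
Trained networks look in the newest picture that a camera, given by its name, has taken for a name from the list of things; names that differ only in an ending like _2 or _b are one class to them, and where a whole thing is asked for, a point or a joint stands for the part that bears it (a point fixed in the world has none). Each returns a list of dicts, best first, with "confidence" (0 to 1); they miss things now and then, are a little off and sometimes report something else, mostly with a low value. They report only what shows in the picture. A call takes as long as a camera call.
- viewer.masks_of(query, camera): "region" (384x512 bool, what is visible of it) and "uv" ([column, row] in pixels, amid what is visible of it).
Readings, each from a call of its own:
- monitor.get_time(): time.
- monitor.get_joints(): joint angles.
- monitor.get_qvel(): joint speeds.
- monitor.get_joint_torque(): joint torques, N m.
- monitor.get_eef_pos(): TCP position.
- monitor.get_ee_rot(): TCP orientation.
- monitor.get_ft_force(): force on the tool from outside, world axes, zero at the start.
- monitor.get_torque(): the same for the moment, N m.
- monitor.get_width(): finger opening in mm.
- monitor.get_gripper_force(): force on a finger pad.
Only numpy, scipy, OpenCV 4.12 (cv2) and the standard library are available. Lean on these libraries where they do the work, as an engineer would, in place of code of your own. Each camera call takes 0.05 s, during which the arm holds its last target. There are 200 camera calls.

TASK

Hand-tighten the four wing knobs of the round inspection cover clockwise, crosswise and in two passes: in each pass do one knob, then the one straight across, then the other two. In the first pass run each knob down until you feel it bite and then about 30 degrees more; in the second pass turn each fully home against its firm stop, feeling for it and not forcing it, because a stud strips when overtightened. Leave the things round about alone and let go of everything at the end.

Things in the scene. Friction and masses are not known exactly. Their poses are not given: they have to be found in the camera images.
- housing: blue round gearbox housing, fixed to the bench, 236 mm across the foot, with a 218 mm aluminium cover whose top is 46 mm above the bench. Origin: centre of its underside; z up. On the cover four black wing knobs stand on a circle of 74 mm radius, a quarter turn apart (105 mm between neighbours); a flat sight glass (5 mm high) in the middle. Knobs tighten clockwise from above.
- grip_1 (a point): wing knob 1, in the housing's +x+y quarter, straight across from knob 3: a black bar 44 mm long (own x), 14 mm thick (own y), 34 mm high, above a 25 mm round hub. Point: on the vertical turning axis, 12 mm below the bar's top, 22 mm above its underside, 80 mm above the bench. Runs loose (0.03 N m) for an unknown 0.1 to 0.5 rad, then bites. The bar's direction does not tell where.
- grip_2 (a point): wing knob 2, in the housing's +x-y quarter, straight across from knob 4: a black bar 44 mm long (own x), 14 mm thick (own y), 34 mm high, above a 25 mm round hub. Point: on the vertical turning axis, 12 mm below the bar's top, 22 mm above its underside, 80 mm above the bench. Runs loose (0.03 N m) for an unknown 0.1 to 0.5 rad, then bites. The bar's direction does not tell where.
- grip_3 (a point): wing knob 3, in the housing's -x-y quarter, straight across from knob 1: a black bar 44 mm long (own x), 14 mm thick (own y), 34 mm high, above a 25 mm round hub. Point: on the vertical turning axis, 12 mm below the bar's top, 22 mm above its underside, 80 mm above the bench. Runs loose (0.03 N m) for an unknown 0.1 to 0.5 rad, then bites. The bar's direction does not tell where.
- grip_4 (a point): wing knob 4, in the housing's -x+y quarter, straight across from knob 2: a black bar 44 mm long (own x), 14 mm thick (own y), 34 mm high, above a 25 mm round hub. Point: on the vertical turning axis, 12 mm below the bar's top, 22 mm above its underside, 80 mm above the bench. Runs loose (0.03 N m) for an unknown 0.1 to 0.5 rad, then bites. The bar's direction does not tell where.
- washer_pt_1 (a point): brass washer under knob 1, 29 mm across; point at its underside, 48.5 mm above the bench. From the bite on, the knob needs a steady 0.20 N m (0.15 or more is left when the hand pauses) and stays where it is left, bar an elastic give in its hub of 2 N m per rad (it springs back up to 0.1 rad when let go). It sinks 1 mm per rad, too little to measure. 1.2 rad past the bite is the stop.
- stud_1 (a joint): how far the 8 mm threaded stud of knob 1 has turned in the casting, rad clockwise: 0 while it is sound. At the stop the resistance climbs above the steady 0.20 by 2 N m per rad of further turning. Stop turning between 0.26 and 0.38 N m: above 0.45 N m the stud strips and turns along. Within 0.07 rad of the stop counts as home.
- washer_pt_2 (a point): brass washer under knob 2, 29 mm across; point at its underside, 48.5 mm above the bench. From the bite on, the knob needs a steady 0.20 N m (0.15 or more is left when the hand pauses) and stays where it is left, bar an elastic give in its hub of 2 N m per rad (it springs back up to 0.1 rad when let go). It sinks 1 mm per rad, too little to measure. 1.2 rad past the bite is the stop.
- stud_2 (a joint): how far the 8 mm threaded stud of knob 2 has turned in the casting, rad clockwise: 0 while it is sound. At the stop the resistance climbs above the steady 0.20 by 2 N m per rad of further turning. Stop turning between 0.26 and 0.38 N m: above 0.45 N m the stud strips and turns along. Within 0.07 rad of the stop counts as home.
- washer_pt_3 (a point): brass washer under knob 3, 29 mm across; point at its underside, 48.5 mm above the bench. From the bite on, the knob needs a steady 0.20 N m (0.15 or more is left when the hand pauses) and stays where it is left, bar an elastic give in its hub of 2 N m per rad (it springs back up to 0.1 rad when let go). It sinks 1 mm per rad, too little to measure. 1.2 rad past the bite is the stop.
- stud_3 (a joint): how far the 8 mm threaded stud of knob 3 has turned in the casting, rad clockwise: 0 while it is sound. At the stop the resistance climbs above the steady 0.20 by 2 N m per rad of further turning. Stop turning between 0.26 and 0.38 N m: above 0.45 N m the stud strips and turns along. Within 0.07 rad of the stop counts as home.
- washer_pt_4 (a point): brass washer under knob 4, 29 mm across; point at its underside, 48.5 mm above the bench. From the bite on, the knob needs a steady 0.20 N m (0.15 or more is left when the hand pauses) and stays where it is left, bar an elastic give in its hub of 2 N m per rad (it springs back up to 0.1 rad when let go). It sinks 1 mm per rad, too little to measure. 1.2 rad past the bite is the stop.
- stud_4 (a joint): how far the 8 mm threaded stud of knob 4 has turned in the casting, rad clockwise: 0 while it is sound. At the stop the resistance climbs above the steady 0.20 by 2 N m per rad of further turning. Stop turning between 0.26 and 0.38 N m: above 0.45 N m the stud strips and turns along. Within 0.07 rad of the stop counts as home.
- tape_measure: yellow and black tape measure, 34x93x72 mm, a bystander; origin under its centre as it stands or lies.
- pliers: red-handled pliers, 48x176x12 mm, a bystander; origin under its centre as it stands or lies.
- glue_bottle: grey glue bottle with a pointed cap, 40x62x162 mm, a bystander; origin under its centre as it stands or lies.
- adj_wrench: steel adjustable wrench, 46x187x17 mm, a bystander; origin under its centre as it stands or lies.
- claw_hammer: claw hammer with a wooden handle, 119x296x27 mm, a bystander; origin under its centre as it stands or lies.
- sanding_block: cork sanding block, 68x112x36 mm, a bystander; origin under its centre as it stands or lies.

How it is judged (in metres and radians):
On the way, in this order (a step that is already met when the one before it is completed fails the run):
1. first pass: one pair of knobs that face each other has bitten and been turned at least 0.2 rad past the bite ((z of each of washer_pt_1, washer_pt_3 in the frame of housing below 0.0483 m or z of each of washer_pt_2, washer_pt_4 in the frame of housing below 0.0483 m)), for 0.1 s.
2. first pass: all four knobs are at least 0.2 rad past the bite (z of each of washer_pt_1, washer_pt_2, washer_pt_3, washer_pt_4 in the frame of housing below 0.0483 m), for 0.1 s.
3. second pass: one pair of knobs that face each other is fully home ((z of each of washer_pt_1, washer_pt_3 in the frame of housing below 0.04737 m or z of each of washer_pt_2, washer_pt_4 in the frame of housing below 0.04737 m)), for 0.1 s.
4. second pass: all four knobs are fully home (z of each of washer_pt_1, washer_pt_2, washer_pt_3, washer_pt_4 in the frame of housing below 0.04737 m), for 0.1 s.
At the end, for the whole second after the job is handed in: All four knobs are fully home (their washers sunk by at least 1.13 mm of 1.2 mm, that is no more than 0.07 rad short of the stop) (all of step 4); the robot touches nothing.
It fails at once if a stud stripped: its knob was overtightened (more than 0.45 N m, the stud turned over 0.05 rad) (value of joint any of stud_1, stud_2, stud_3, stud_4 above 0.05 rad).
It fails at once if a knob was turned more than 0.95 rad past its bite while another was not yet 0.2 rad past its own ((z of washer_pt_1 in the frame of housing below 0.04755 m and (not (z of washer_pt_2 in the frame of housing below 0.0483 m) or not (z of washer_pt_3 in the frame of housing below 0.0483 m) or not (z of washer_pt_4 in the frame of housing below 0.0483 m))) or (z of washer_pt_2 in the frame of housing below 0.04755 m and (not (z of washer_pt_1 in the frame of housing below 0.0483 m) or not (z of washer_pt_3 in the frame of housing below 0.0483 m) or not (z of washer_pt_4 in the frame of housing below 0.0483 m))) or (z of washer_pt_3 in the frame of housing below 0.04755 m and (not (z of washer_pt_1 in the frame of housing below 0.0483 m) or not (z of washer_pt_2 in the frame of housing below 0.0483 m) or not (z of washer_pt_4 in the frame of housing below 0.0483 m))) or (z of washer_pt_4 in the frame of housing below 0.04755 m and (not (z of washer_pt_1 in the frame of housing below 0.0483 m) or not (z of washer_pt_2 in the frame of housing below 0.0483 m) or not (z of washer_pt_3 in the frame of housing below 0.0483 m)))).
It fails at once if the order was not crosswise: two neighbouring knobs were bitten (0.2 rad past the bite) before either of the other two ((z of each of washer_pt_1, washer_pt_2 in the frame of housing below 0.0483 m and not (z of washer_pt_3 in the frame of housing below 0.0483 m) and not (z of washer_pt_4 in the frame of housing below 0.0483 m)) or (z of each of washer_pt_2, washer_pt_3 in the frame of housing below 0.0483 m and not (z of washer_pt_4 in the frame of housing below 0.0483 m) and not (z of washer_pt_1 in the frame of housing below 0.0483 m)) or (z of each of washer_pt_3, washer_pt_4 in the frame of housing below 0.0483 m and not (z of washer_pt_1 in the frame of housing below 0.0483 m) and not (z of washer_pt_2 in the frame of housing below 0.0483 m)) or (z of each of washer_pt_4, washer_pt_1 in the frame of housing below 0.0483 m and not (z of washer_pt_2 in the frame of housing below 0.0483 m) and not (z of washer_pt_3 in the frame of housing below 0.0483 m))).
It fails at once if the order was not crosswise: two neighbouring knobs were fully home before either of the other two ((z of each of washer_pt_1, washer_pt_2 in the frame of housing below 0.04737 m and not (z of washer_pt_3 in the frame of housing below 0.04737 m) and not (z of washer_pt_4 in the frame of housing below 0.04737 m)) or (z of each of washer_pt_2, washer_pt_3 in the frame of housing below 0.04737 m and not (z of washer_pt_4 in the frame of housing below 0.04737 m) and not (z of washer_pt_1 in the frame of housing below 0.04737 m)) or (z of each of washer_pt_3, washer_pt_4 in the frame of housing below 0.04737 m and not (z of washer_pt_1 in the frame of housing below 0.04737 m) and not (z of washer_pt_2 in the frame of housing below 0.04737 m)) or (z of each of washer_pt_4, washer_pt_1 in the frame of housing below 0.04737 m and not (z of washer_pt_2 in the frame of housing below 0.04737 m) and not (z of washer_pt_3 in the frame of housing below 0.04737 m))).
It fails at once if a bystander was moved by more than 30 mm (distance of any of tape_measure, pliers, glue_bottle, adj_wrench, claw_hammer, sanding_block from where it was at the start of the episode above 0.03 m).
It also fails if it takes over 72 s, if anything falls off the work surface, if the arm or the gripper's body presses on something with over 40 N, if the wrist force passes 120 N, or if a joint passes its speed limit or range.

## Working session

There is one attempt and no reset: what is moved stays moved. The work goes in short steps, each a Python script; the robot and the scene stay as the last script left them, time stands still between calls to the robot, and variables do not carry over. Pictures are saved under pics/ and viewed, at most 10 in all, crops included, and the job is handed in when it is done.

```bash
ls; mkdir -p pics; python3 - <<'E'
from cell import arm,viewer,monitor
import cv2,numpy as np
for n in("scene","top"):
    c=viewer.camera(n); cv2.imwrite(f"pics/{n}0.png",cv2.resize(c["img"][:,:,::-1],None,fx=1.5,fy=1.5))
    print(n,c["mtx"].tolist(),c["rvec"],c["tvec"])
    for q in("grip_1","housing"):
        for m in viewer.masks_of(q,n): print(q,m["confidence"],m["uv"],m["region"].sum())
print(arm.tip_extent,monitor.get_time(),monitor.get_torque(),monitor.get_ee_rot())
E
```

```text
pics
scene [[466.57499470032513, 0.0, 263.0715340485025], [0.0, 466.57499470032513, 186.96604836474864], [0.0, 0.0, 1.0]] [ 1.03698254 -2.06375728  1.29374207] [ 308.73299413  262.85728361 1216.96750696]
grip_1 0.64 [257.3, 199.8] 64
grip_1 0.58 [235.4, 211.9] 159
housing 0.77 [230.1, 220.4] 2313
housing 0.17 [209.9, 204.3] 131
top [[460.7182355616575, 0.0, 258.4758713362354], [0.0, 460.7182355616575, 187.15895156174565], [0.0, 0.0, 1.0]] [ 2.1423009  -2.1426483   0.19299091] [-1.20385183e+00  5.21708060e+02  1.47858441e+03]
grip_1 0.73 [120.0, 205.5] 353
grip_1 0.48 [242.3, 194.2] 111
grip_1 0.45 [229.3, 162.5] 91
grip_1 0.43 [200.4, 177.2] 91
housing 0.83 [218.8, 192.6] 3301
housing 0.65 [406.1, 163.2] 757
25.0 0.3 [ 0.02955285 -0.03625905  0.00929998] [[ 9.09470114e-01  4.15769294e-01 -8.15932154e-05]
 [ 4.15769293e-01 -9.09470039e-01  3.77649360e-04]
 [ 8.28084229e-05 -3.77384760e-04 -9.99999925e-01]]
```

View pics/top0.png

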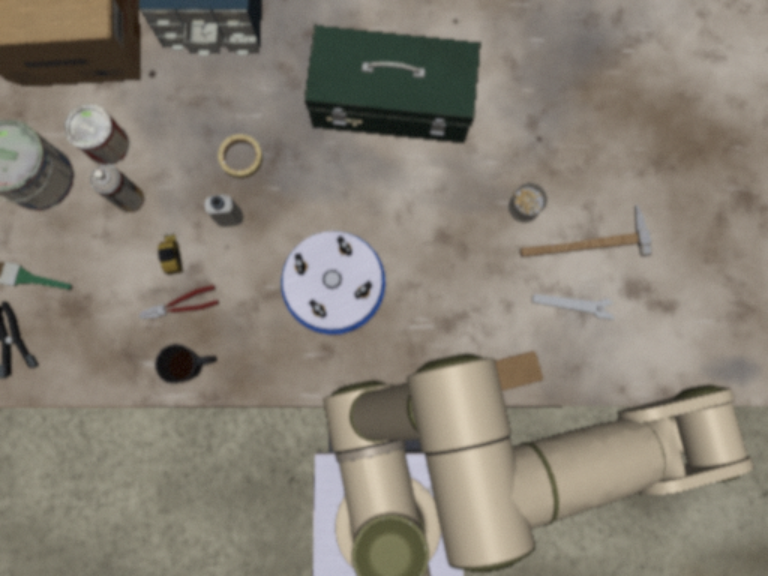

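View pics/scene0.png

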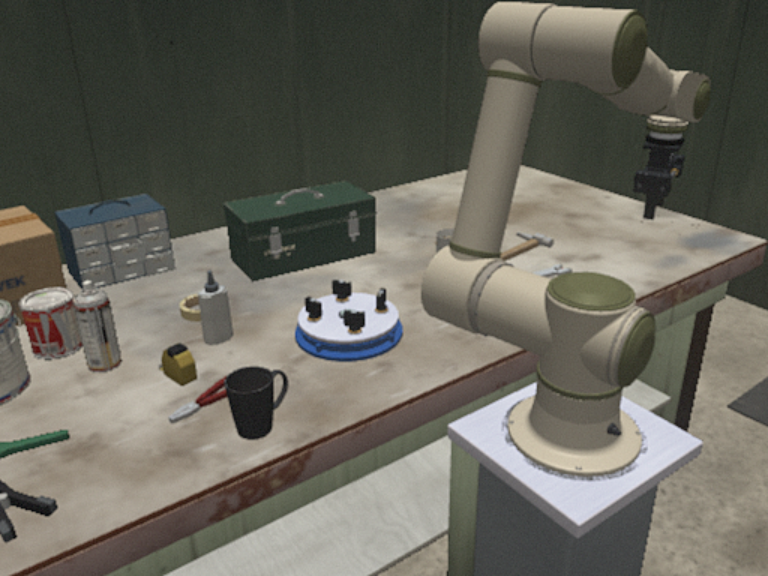

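The top view shows the housing at about (222,187) in 512x384 pixels, with knobs near (229,163), (200,175), (211,205) and (242,193). The surroundings within about 150 mm are clear, and the glue bottle is at (148,140). Next I'll fit the knob positions and bar directions.

```bash
cat > util.py <<'E'
import numpy as np,cv2
from cell import arm,viewer,monitor,set_gripper,close_job
def ray(c,uv,z):
    R=cv2.Rodrigues(np.array(c["rvec"]))[0];t=np.array(c["tvec"]).ravel()
    uv=np.atleast_2d(np.float64(uv)); d=np.c_[uv,np.ones(len(uv))]@np.linalg.inv(c["mtx"]).T@R
    o=-R.T@t; return o+d*((z-o[2])/d[:,2])[:,None]
def proj(c,P): return cv2.projectPoints(np.float64(P).reshape(-1,1,3),c["rvec"],c["tvec"],c["mtx"],None)[0][:,0]
E
cat > fit.py <<'E'
from util import *
from scipy.optimize import minimize
# mean of several pictures, silhouette fit of four bars+hubs in both views
def box(x,y,a,l,w,z0,z1):
    c,s=np.cos(a),np.sin(a); return [[x+c*i*l/2-s*j*w/2,y+s*i*l/2+c*j*w/2,z] for i in(-1,1) for j in(-1,1) for z in(z0,z1)]
C={}
for n in("top","scene"):
    L=[viewer.camera(n) for _ in range(4)]; c=L[0]; c["g"]=np.mean([l["img"].astype(float) for l in L],0).max(2); C[n]=c
c=C["top"]
S=8
def crop(c,u0,v0,w,h): return cv2.resize(c["g"][v0:v0+h,u0:u0+w],None,fx=S,fy=S,interpolation=cv2.INTER_CUBIC)
# cover: white region in top
m=((c["g"]>150)).astype(np.uint8); m[:,:180]=0;m[:,265:]=0;m[:145]=0;m[232:]=0
n,lab,st,ce=cv2.connectedComponentsWithStats(m);k=1+np.argmax(st[1:,4])
hull=cv2.convexHull(np.argwhere(lab==k)[:,::-1].astype(np.float32))
W=ray(c,hull[:,0],46)[:,:2].astype(np.float32)
print("cover",cv2.fitEllipse(W))
seeds=[(229.3,162.5),(200.4,176),(211.5,205),(242.3,194)]
Ps=[ray(c,s,88)[0,:2] for s in seeds]; print(np.round(Ps))
def render(c,p,u0,v0,w,h):
    x,y,a=p; im=np.zeros((h*S,w*S),np.uint8)
    f=lambda P:np.int32(np.round((proj(c,P)-[u0-.5,v0-.5])*S))
    cv2.fillConvexPoly(im,cv2.convexHull(f(box(x,y,a,44,14,58,92))),255)
    return cv2.resize(im,(w,h),interpolation=cv2.INTER_AREA)/255.
res=[]
for P in Ps:
    wins={n:np.int32(np.append(proj(C[n],[[*P,75]])[0]-14,(28,28))) for n in C}
    def cost(p,ns=("top","scene"),off=(0,0)):
        e=0
        for n in ns:
            u,v,w,h=wins[n]; g=C[n]["g"][v:v+h,u:u+w]; d=np.clip((150-g)/100,0,1)
            o=render(C[n],p if n=="top" else (p[0]+off[0],p[1]+off[1],p[2]),u,v,w,h)
            e+=((d-o)**2)[5:-5,5:-5].sum()
        return e
    best=min(((cost((P[0]+dx,P[1]+dy,a)),P[0]+dx,P[1]+dy,a) for a in np.arange(0,np.pi,.2) for dx in(-8,0,8) for dy in(-8,0,8)))
    r=minimize(cost,best[1:],method="Nelder-Mead",options=dict(initial_simplex=[np.array(best[1:])+d for d in([0,0,0],[5,0,0],[0,5,0],[0,0,.2])],xatol=.02))
    print(np.round(r.x,2),round(r.fun,2),[round(cost(r.x,(n,)),2) for n in C]); res.append(r.x)
R=np.array(res); ctr=R[:,:2].mean(0); print("ctr",ctr,"rad",np.hypot(*(R[:,:2]-ctr).T),"ang",np.arctan2(*(R[:,:2]-ctr).T[::-1]))
np.save("knobs.npy",R)
# overlays
out=[]
for n in C:
    u,v=np.int32(proj(C[n],[[*ctr,60]])[0])-[48,40]; s=4
    im=cv2.resize(C[n]["img"][v:v+85,u:u+96,::-1],None,fx=s,fy=s,interpolation=cv2.INTER_CUBIC)
    for p in R:
        h=cv2.convexHull(np.int32((proj(C[n],box(*p,44,14,58,92))-[u-.5,v-.5])*s)); cv2.polylines(im,[h],True,(0,0,255),1)
    out.append(im)
cv2.imwrite("pics/ov1.png",np.hstack(out))
E
python3 fit.py
```

```text
cover ((546.8041381835938, 138.41738891601562), (224.88833618164062, 280.5384216308594), 128.61692810058594)
[[595.  94.]
 [550. 186.]
 [457. 149.]
 [492.  51.]]
[5.8951e+02 9.7370e+01 2.6000e-01] 41.52 [np.float64(25.29), np.float64(16.23)]
[554.26 191.71  -0.  ] 50.13 [np.float64(32.32), np.float64(17.81)]
[456.88 152.49   0.7 ] 57.84 [np.float64(24.19), np.float64(33.66)]
[495.79  54.58   2.39] 37.65 [np.float64(22.7), np.float64(14.95)]
ctr [524.10968629 124.03440617] rad [70.62721468 74.08326749 73.00214787 75.00873653] ang [-0.3871744   1.15169329  2.74122337 -1.9579227 ]
```

View pics/ov1.png

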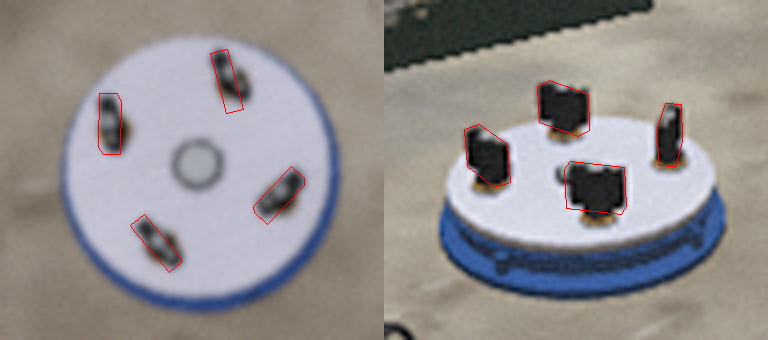

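The overlay shows the four bars found in both views, with the housing centred near (524,124). The fit is still loose in places: some of the tops have highlights, and the hubs weren't modelled. I'll tighten it with a joint fit on the 74 mm circle that includes the hubs.

```bash
cat > fit2.py <<'E'
exec(open("fit.py").read().split("# cover:")[0])
from scipy.optimize import least_squares
R=np.load("knobs.npy")
T=np.linspace(0,2*np.pi,24,endpoint=False)
def cyl(x,y,r,z0,z1): return [[x+r*np.cos(t),y+r*np.sin(t),z] for t in T for z in(z0,z1)]
def centres(p): return [(p[0]+74*np.cos(p[2]+k*np.pi/2),p[1]+74*np.sin(p[2]+k*np.pi/2)) for k in range(4)]
base=centres((524.1,124,-.4))
def img(c,off,x,y,a,u0,v0,w,h):
    im=np.zeros((h*S,w*S),np.uint8); f=lambda P:cv2.convexHull(np.int32(np.round((proj(c,P)+off-[u0-.5,v0-.5])*S)))
    cv2.fillConvexPoly(im,f(cyl(x,y,14.5,46,51)),150); cv2.fillConvexPoly(im,f(cyl(x,y,12.5,51,58)),220)
    cv2.fillConvexPoly(im,f(box(x,y,a,44,14,58,92)),255); return cv2.resize(cv2.GaussianBlur(im,(0,0),.6*S),(w,h),interpolation=cv2.INTER_AREA)/255.
def resid(p,full=False):
    out=[]
    for i,(x,y) in enumerate(centres(p)):
        for j,n in enumerate(C):
            u,v=np.int32(proj(C[n],[[*base[i],70]])[0])-12; g=C[n]["g"][v:v+24,u:u+24]
            d=np.clip((200-g)/110,0,1); off=p[7:9] if j==0 else p[9:11]
            m=d if n=="top" else d
            e=(m-img(C[n],off,x,y,p[3+i],u,v,24,24)); yy,xx=np.mgrid[:24,:24]; out.append(e[(xx-12)**2+(yy-12)**2<110])
    return np.r_[np.concatenate(out),np.array(p[7:11])/1.0*.8]
best=None
for s in range(3):
    a0=R[[0,1,2,3],2]+[0,0.05,0,0]+np.random.default_rng(s).normal(0,.12*(s>0),4)
    p0=np.r_[524.1,124,-.4,a0,0,0,0,0]
    sc=np.r_[3,3,.05,.15*np.ones(4),.5*np.ones(4)]
    r=minimize(lambda q:(resid(q*sc)**2).sum(),p0/sc,method="Powell",options=dict(xtol=1e-2,ftol=1e-5))
    print(np.round(r.x*sc,3),round(r.fun,2))
    if best is None or r.fun<best.fun: best=r
p=best.x*sc; R=np.c_[centres(p),p[3:7]]; np.save("knobs2.npy",R); print(R.round(2))
out=[]
for j,n in enumerate(C):
    u,v=np.int32(proj(C[n],[[*p[:2],60]])[0])-[48,40]; s=4
    im=cv2.resize(C[n]["img"][v:v+85,u:u+96,::-1],None,fx=s,fy=s,interpolation=cv2.INTER_CUBIC)
    for q in R:
        for P in (box(*q,44,14,58,92),cyl(*q[:2],14.5,46,51)):
            h=cv2.convexHull(np.int32((proj(C[n],P)+p[7+2*j:9+2*j]-[u-.5,v-.5])*s)); cv2.polylines(im,[h],True,(0,0,255),1)
    h=cv2.convexHull(np.int32((proj(C[n],[[p[0]+109*np.cos(t),p[1]+109*np.sin(t),46] for t in T])+p[7+2*j:9+2*j]-[u-.5,v-.5])*s)); cv2.polylines(im,[h],True,(0,200,0),1)
    out.append(im)
cv2.imwrite("pics/ov2.png",np.hstack(out))
E
time python3 fit2.py
```

```text
[ 5.25431e+02  1.22164e+02 -3.88000e-01  5.66000e-01  6.40000e-02
  7.49000e-01  2.34500e+00  2.70000e-02 -1.80000e-02 -3.96000e-01
 -1.16000e-01] 65.44
[ 5.25624e+02  1.22151e+02 -3.89000e-01  5.78000e-01  6.20000e-02
  7.84000e-01  2.34700e+00 -2.40000e-02  1.08000e-01 -3.77000e-01
 -9.00000e-02] 65.28
[ 5.24836e+02  1.23621e+02 -3.87000e-01  5.81000e-01  6.40000e-02
  7.21000e-01  2.34800e+00  4.34000e-01 -1.06000e-01 -1.30000e-01
 -3.30000e-01] 65.52
[[5.9410e+02 9.4100e+01 5.8000e-01]
 [5.5367e+02 1.9063e+02 6.0000e-02]
 [4.5715e+02 1.5020e+02 7.8000e-01]
 [4.9757e+02 5.3670e+01 2.3500e+00]]
real	0m20.118s
user	0m40.397s
sys	0m11.512s
```

View pics/ov2.png

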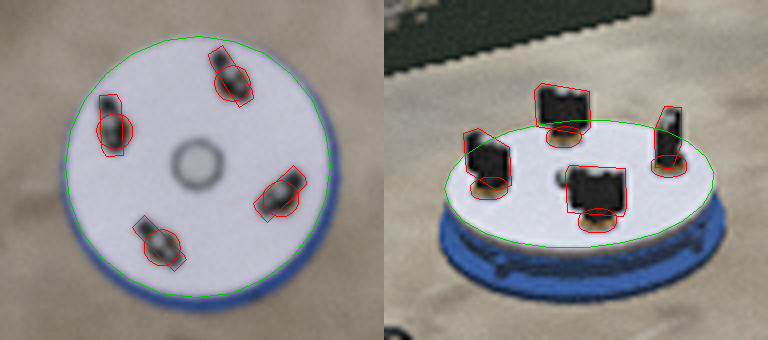

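The joint fit matches the bars, washers and cover rim in both views, with runs agreeing to about 1.5 mm. Next I'll go above the first knob and check rotation timing and torque bias in free air.

```bash
cat >> util.py <<'E'
def rot(a):
    x=np.array([np.cos(a),np.sin(a),0]);z=np.array([0,0,-1.]);return np.c_[x,np.cross(z,x),z]
def tz(n=5):
    return np.mean([monitor.get_torque()[2] for _ in range(n)])
def pick(p,a,span=1.25,z=86):
    "bar angle (mod pi) whose whole clockwise travel stays inside joint 6's range; half a turn is the same grasp"
    best=None
    for b in (a,a+np.pi,a-np.pi,a-2*np.pi):
        m=9
        for t in(0,-span):
            q=arm.solve_ik([p[0],p[1],z],rot(b+t)); m=-9 if q is None else min(m,2.88-abs(q[5]))
        q6=[arm.solve_ik([p[0],p[1],z],rot(b+t)) for t in(0,-span)]
        if any(q is None for q in q6) or abs(abs(q6[0][5]-q6[1][5])-span)>.3: continue
        if best is None or m>best[0]+1e-6: best=(m,b,q6[0][5],q6[1][5])
    return best
E
python3 - <<'E'
from util import *
R=np.load("knobs2.npy")
for r in R: print(r.round(2),np.round(pick(r,r[2]),2))
p=R[0]; b=pick(p,p[2])[1]
arm.goto([p[0],p[1],150],rot(b)); print("t",monitor.get_time(), monitor.get_eef_pos(),monitor.get_joints())
set_gripper(40,40);print("t",monitor.get_time(),monitor.get_width())
t0=monitor.get_time(); v=[monitor.get_torque() for _ in range(8)]; print(np.round(v,3),monitor.get_time()-t0)
for i in range(1,5):
    t0=monitor.get_time(); arm.move_l([p[0],p[1],150],rot(b-.1*i)); t1=monitor.get_time(); print(t1-t0,tz(),monitor.get_ft_force())
q=np.array(monitor.get_joints())
for d in(.02,.05,.2,-.2):
    q[5]+=d; t0=monitor.get_time(); arm.move_j(q);print(d,monitor.get_time()-t0,tz(),q[5])
for v in(5,50):
    t0=monitor.get_time(); arm.move_l([p[0],p[1],150],rot(b-.1*v/50),v=v); print(v,monitor.get_time()-t0)
E
```

```text
[5.941e+02 9.410e+01 5.800e-01] [ 0.69  3.72 -2.19 -0.94]
[5.5367e+02 1.9063e+02 6.0000e-02] [ 1.38  3.2  -1.5  -0.25]
[457.15 150.2    0.78] [0.77 0.78 0.86 2.11]
[497.57  53.67   2.35] [ 1.98  2.35 -0.9   0.35]
t 3.55 [594.24172648  93.40589274 150.1205589 ] [-3.86121264e-02  5.55283984e-01  1.37281255e+00 -1.05181930e-04
  1.21327009e+00 -2.18603663e+00]
t 4.3833 39.910706489470435
[[ 0.094 -0.092 -0.029]
 [ 0.094 -0.092 -0.029]
 [ 0.094 -0.092 -0.029]
 [ 0.094 -0.092 -0.029]
 [ 0.094 -0.092 -0.029]
 [ 0.094 -0.092 -0.029]
 [ 0.094 -0.092 -0.029]
 [ 0.094 -0.092 -0.029]] 0.0
0.25 0.026101745079628296 [-0.89330709  1.17464847  0.55859745]
0.25 0.04988486682625863 [-0.32879619  0.24762781 -0.5084745 ]
0.25 0.03150982412215754 [-0.3331898  -0.08515071 -0.14812897]
0.25 -0.013563022735572267 [ 0.44240128 -0.3518182  -0.28689144]
0.02 0.25 0.00936593152720301 -1.7718641284606136
0.05 0.25 -0.006730939555740331 -1.7218641284606135
0.2 0.3083999999999998 0.05317066152354309 -1.5218641284606136
-0.2 0.3083 0.022128888089791108 -1.7218641284606135
5 0.6082999999999998
50 0.25
```

```bash
cat >> util.py <<'E'
def sense(n=6):
    v=[]
    for _ in range(n): arm.hold(.01); v.append(monitor.get_torque()[2])
    return np.mean(v)
def grab(p,b):
    arm.goto([p[0],p[1],122],rot(b)); z0=sense(10)
    arm.move_l([p[0],p[1],86],v=120); set_gripper(8,40); return z0
def release(p):
    set_gripper(34); arm.move_l([p[0],p[1],122],v=150)
def turn(p,b): arm.move_l([p[0],p[1],86],rot(b))
E
python3 - <<'E'
from util import *
import json
R=np.load("knobs2.npy"); p=R[0]; b=pick(p,p[2])[1]
set_gripper(34)
z0=grab(p,b); print("z0",z0,"w",monitor.get_width(),monitor.get_gripper_force(),monitor.get_ft_force(),sense()-z0,monitor.get_time())
hist=[]
for i in range(1,14):
    turn(p,b-.06*i); s=sense()-z0; hist.append(s); print(round(.06*i,2),round(s,3),np.round(monitor.get_ft_force(),1),round(monitor.get_joint_torque()[5],3))
    if s>.11: break
print(monitor.get_time(),monitor.get_width())
E
```

```text
z0 -0.011514053163954478 w 12.939921498105212 39.63988959789276 [-1.27665148  0.34677931  4.56655403] 0.053251665988553736 8.9417
0.06 0.038 [-0.9  1.5  6.4] 0.05
0.12 0.028 [-1.6  1.7  6.3] 0.05
0.18 0.121 [-1.2  2.5  6.7] 0.143
9.8417 13.304512501130576
```

The first knob bites at about 0.14 rad, and the side forces are small. I'll finish it and then do the one across.

```bash
cat >> util.py <<'E'
import json,os
def load(): return json.load(open("st.json")) if os.path.exists("st.json") else {}
def finish1(k,p,b,bite,z0):
    "turn on to 0.52 rad past the bite (plus the hub's give), let go, note where the bar is"
    end=bite+.52+.085; turn(p,b-end); s=sense()-z0
    release(p); st=load(); st[str(k)]=dict(b=b,bite=bite,end=end); json.dump(st,open("st.json","w"))
    print("knob",k,"bite",round(bite,3),"end",round(end,3),"tq",round(s,3),"t",monitor.get_time())
def pass1(k,p):
    b=pick(p,p[2])[1]; z0=grab(p,b); print("w",monitor.get_width(),"f",np.round(monitor.get_ft_force(),1),"tq",round(sense()-z0,3))
    a=0
    while a<.75:
        a+=.06; turn(p,b-a); s=sense()-z0; j=monitor.get_joint_torque()[5]; print(round(a,2),round(s,3),round(j,3))
        if s>.10:
            turn(p,b-a-.06); s2=sense()-z0; print(" confirm",round(s2,3),np.round(monitor.get_ft_force(),1))
            if s2>.13: return finish1(k,p,b,a-(s-.03)/2,z0)
            a+=.06
    raise SystemExit("no bite found")
E
python3 - <<'E'
from util import *
R=np.load("knobs2.npy"); p=R[0]; b=pick(p,p[2])[1]; z0=-.0115
turn(p,b-.24); print(sense()-z0,monitor.get_joint_torque()[5])
finish1(0,p,b,.135,z0)
pass1(2,R[2])
E
```

```text
0.17921378719053277 0.21539068780839443
knob 0 bite 0.135 end 0.74 tq 0.195 t 11.725
w 13.235140772815239 f [-0.2 -0.1  3.7] tq 0.018
0.06 -0.002 0.049
0.12 -0.005 0.048
0.18 0.015 0.049
0.24 0.005 0.049
0.3 0.006 0.049
0.36 0.003 0.049
0.42 0.065 0.112
0.48 0.17 0.211
 confirm 0.198 [-0.1  1.8  4.2]
knob 2 bite 0.41 end 1.015 tq 0.169 t 19.0
```

```bash
python3 - <<'E'
from util import *
R=np.load("knobs2.npy")
pass1(1,R[1]); pass1(3,R[3])
c=viewer.camera("top"); cv2.imwrite("pics/mid.png",cv2.resize(c["img"][130:250,150:300,::-1],None,fx=4,fy=4))
E
```

```text
w 12.886354449989488 f [0.6 5.  3.4] tq -0.006
0.06 0.005 0.05
0.12 0.03 0.05
0.18 0.026 0.05
0.24 0.02 0.05
0.3 0.07 0.127
0.36 0.199 0.218
 confirm 0.182 [1.9 6.8 3.8]
knob 1 bite 0.275 end 0.88 tq 0.186 t 26.5083
w 13.035471567334799 f [ 3.4  5.7 -0.4] tq -0.046
0.06 0.007 0.051
0.12 0.037 0.051
0.18 0.016 0.051
0.24 0.005 0.051
0.3 0.108 0.125
 confirm 0.168 [3.9 6.3 0.3]
knob 3 bite 0.261 end 0.866 tq 0.173 t 31.575
```

```bash
cat >> util.py <<'E'
def pass2(k,p):
    s_=load()[str(k)]; b,bite,end=s_["b"],s_["bite"],s_["end"]
    z0=grab(p,b-end+.09)
    a=bite+1.03; turn(p,b-a); print("knob",k,"at",round(a-bite,2),round(sense()-z0,3),round(monitor.get_joint_torque()[5],3))
    while a-bite<1.6:
        a+=.03; turn(p,b-a); s=sense(4)-z0; j=monitor.get_joint_torque()[5]-.02; print(round(a-bite,2),round(s,3),round(j,3))
        if j>.30 or s>.34: break
    else: raise SystemExit("no stop found")
    release(p); print("t",monitor.get_time())
E
python3 - <<'E'
from util import *
R=np.load("knobs2.npy"); pass2(0,R[0])
E
```

```text
knob 0 at 1.03 0.224 0.199
1.06 0.215 0.2
1.09 0.2 0.2
1.12 0.21 0.2
1.15 0.199 0.2
1.18 0.198 0.2
1.21 0.201 0.2
1.24 0.219 0.2
1.27 0.225 0.2
1.3 0.227 0.226
1.33 0.263 0.275
1.36 0.333 0.323
t 38.6667
```

```bash
sed -i 's/a=bite+1.03/a=bite+1.10/' util.py; python3 - <<'E'
from util import *
R=np.load("knobs2.npy")
for k in(2,1,3): pass2(k,R[k])
p=R[3]; arm.move_l([p[0],p[1],180],v=150); print(monitor.get_time(),monitor.get_ft_force(),monitor.get_width())
c=viewer.camera("scene"); cv2.imwrite("pics/end.png",cv2.resize(c["img"][:,:,::-1],None,fx=1.5,fy=1.5))
E
```

```text
knob 2 at 1.1 0.198 0.199
1.13 0.204 0.2
1.16 0.199 0.2
1.19 0.199 0.2
1.22 0.198 0.2
1.25 0.183 0.2
1.28 0.196 0.2
1.31 0.25 0.24
1.34 0.28 0.289
1.37 0.324 0.337
t 45.9833
knob 1 at 1.1 0.197 0.194
1.13 0.193 0.195
1.16 0.198 0.195
1.19 0.201 0.196
1.22 0.194 0.195
1.25 0.178 0.196
1.28 0.215 0.222
1.31 0.285 0.271
1.34 0.328 0.318
t 53.7167
knob 3 at 1.1 0.206 0.151
1.13 0.237 0.194
1.16 0.176 0.195
1.19 0.199 0.195
1.22 0.203 0.195
1.25 0.214 0.195
1.28 0.205 0.195
1.31 0.214 0.195
1.34 0.245 0.236
1.37 0.276 0.285
1.4 0.347 0.334
t 59.8417
60.375 [-0.01154195  0.31117659 -1.17963838] 34.31800175479638
```

View pics/end.png

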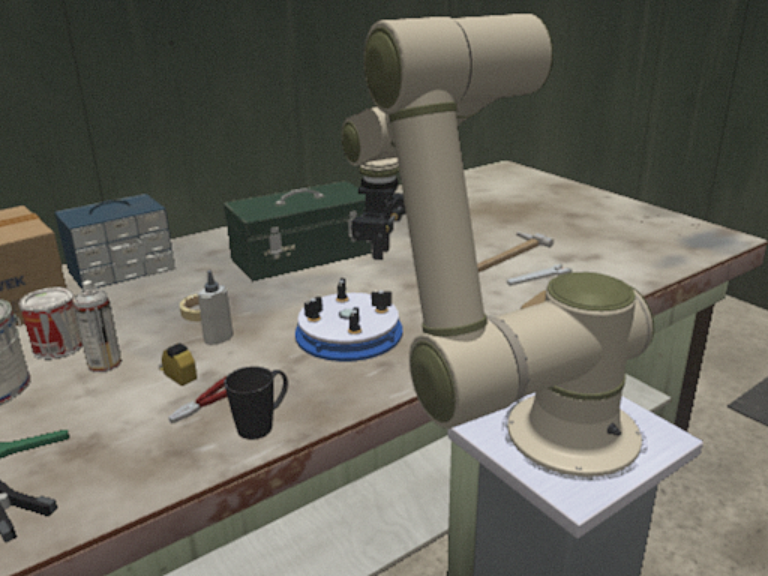

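The picture shows the gripper clear above the housing, with the tip at about (378,255). All four knobs are turned, and the bystanders are where they started.

```bash
python3 -c "
from cell import close_job
print(close_job())"
```

```text
the job is handed in; nothing more can be done
None
```

All four knobs were tightened crosswise in two passes to their firm stops, at 0.32–0.34 N m; the gripper has let go and is clear, and the job was handed in at about 60 s (no verdict was returned).

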